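# Find the rocking well cover and hold it home

### The arm

A 6-joint arm with a two-finger parallel gripper is mounted at the origin on the work surface. World frame = base frame: x ahead of the robot, y to its left, z up, the work surface at z = 0. Lengths are in m, angles in rad, forces in N, time in s.
With the tool pointing down it reaches from about 0.3 to 0.775 m from the base axis. Payload 14.6 kg.
Tool frame: the origin (TCP) lies on the centre line of the jaws, within the pads' length; the fingertips stand 19 mm ahead of it and the grasp point (between the pads) is the TCP; z points along the fingers, y is the direction in which the jaws open and shut (so a half turn about z gives the same grasp; the last joint's range is limited). The gripper opens to 94 mm and grips with 3 to 60 N. Pads are 16 mm wide; open, the fingers measure 119 mm over their backs; the gripper's body (75 mm by 177 mm) begins 78 mm behind the grasp point.
Start: joints at [1.182, 0.3, 1.521, -0, 1.321, -0.067], TCP at [0.174, 0.522, 0.224] pointing down, gripper open.
Joint ranges: [-3.03, 3.03], [-0.79, 2.21], [0.23, 2.52], [-1.04, 4.18], [0, 3.07], [-2.55, 2.55]. Speed limits (rad/s): [2.22, 2.22, 2.57, 3.14, 3.14, 3.14].

### API

Orientations are given as [roll, pitch, yaw] about the fixed x, y, z axes, in that order (R = Rz(yaw) Ry(pitch) Rx(roll)).
In Python, from station import ctrl gives the robot as it stands. The module is installed in compiled form; this text tells all that it offers.
- The arm moves only by the shell command python3 -m creep 'ROWS' [FORCE]. ROWS is a JSON object of lists of equal length, an entry for each row: "translation": the shift along the world's x, y, z in mm, a list of three; "yaw": the turn about the world's z in rad; "gripper": the closure in counts, from 0 (fully open) to 255 (shut). A call has 1 to 5 rows; each row is the pose to reach, as a shift and turn from the pose measured when the call began; what a row does not reach only later rows make up. A row lasts 1/12 s, in which the tool goes at most 41.7 mm and 7.16 degrees, less where a joint would pass 70% of its speed; a pose out of reach is approached as far as the arm can. A call with a gripper value outside its range is refused whole. The fingers move at their own pace and stop on an object; FORCE is the grip in N (left out, the last holds). Time passes only in rows, so rows that repeat a pose let the fingers close. It gives the time, the measured TCP pose, the force and the opening at its end, in the units of the state.
- ctrl.get_obs(): the state, without advancing time (a new reading comes with each control period).
- ctrl.camera(name): name is "side" or "top" or "wrist"; returns a dict with "pixels" (480x640x3 uint8, red, green, blue), "depth" (480x640 float32, m along the optical axis (not along the pixel's ray), 0 where there is no reading), "fx", "fy", "cx", "cy" (pixels), "dist" ([k1, k2, p1, p2, k3] as OpenCV has them; the pictures are not rectified), "R" (3x3) and "t" (3): a world point X has camera coordinates R X + t; the wrist camera has in their place "tool_from_camera" (4x4, takes a point from camera to tool coordinates, whose origin is the TCP and whose axes are the flange's). Camera axes: x right, y down, z forward; pixel columns grow to the right and rows downward; lengths in m; the calibration is good to about 2 mm. A picture is of the moment at which its call begins: read the wrist's pose just before it.
- ctrl.hand_in(): hands the job in, once; it reports no verdict.
The state is a dict: "time_s": time; "qpos": joint angles; "joint_vel": joint speeds; "tau": joint torques, N m; "ee_pos": TCP position; "eef_rot": TCP orientation; "force": force on the tool from outside, world axes, zero at the start; "moment": the same for the moment, N m; "grip_width": finger opening in m.
Only numpy, scipy, OpenCV 4.12 (cv2) and the standard library are available. Lean on these libraries where they do the work, as an engineer would, in place of code of your own. Each camera call takes 0.05 s, during which the arm holds its last target. There are 200 camera calls.

### The job

One of the four teal covers on the sample wells is not seated. With the fingertips, press lightly near the edge of the covers, one after another, until you find the one that tips and rocks; then press that cover down at its middle until it sits flush and level on its well, and finish while still holding it down, because its spring lifts it again when let go. Do not grasp, lift or shove the covers off their wells, and leave the bottles, jar, beaker and brass weight where they are.

Things in the scene. Friction and masses are not known exactly. Their poses are not given: they have to be found in the camera images.
- cover_a_top (a point): Centre of the top face of a square teal cover, 88 x 88 mm, rim 6 mm thick, one of four alike; z axis up, x and y parallel to its sides. A flat white 18 mm dot marks its centre. Three of the four covers (any three) lie flat on their wells and do not give; one is loose and rocks.
- pad_a (a joint): Travel of the 20 mm wide spring pad hidden in the middle of the block under cover a, m, positive down. 0 at the start in all four blocks, so it does not tell the loose one. Under the loose cover it resists with 4 N at 0 and 0.5 N more per mm, and reads about 0.005 when that cover is flush; the other pads lie clear of their covers and stay at 0.
- cover_b_top (a point): Centre of the top face of a square teal cover, 88 x 88 mm, rim 6 mm thick, one of four alike; z axis up, x and y parallel to its sides. Each lies on its own fixed off-white block, 100 x 100 x 62 mm; a 56 mm plug under it, 10 mm deep, has 2 mm play in the block's opening. Block heights differ by up to 9 mm, so cover heights do not tell the loose one.
- pad_b (a joint): Travel of the 20 mm wide spring pad hidden in the middle of the block under cover b, m, positive down. 0 at the start in all four blocks, so it does not tell the loose one. Under the loose cover it resists with 4 N at 0 and 0.5 N more per mm, and reads about 0.005 when that cover is flush; the other pads lie clear of their covers and stay at 0.
- cover_c_top (a point): Centre of the top face of a square teal cover, 88 x 88 mm, rim 6 mm thick, one of four alike; z axis up, x and y parallel to its sides. Like the others: if loose, a light press (2 to 6 N) 30 to 40 mm from its centre at the middle of a side tips it about 0.15 rad, until that edge meets the block, about 2 mm lower under the fingertip; let go, it rocks back.
- pad_c (a joint): Travel of the 20 mm wide spring pad hidden in the middle of the block under cover c, m, positive down. 0 at the start in all four blocks, so it does not tell the loose one. Under the loose cover it resists with 4 N at 0 and 0.5 N more per mm, and reads about 0.005 when that cover is flush; the other pads lie clear of their covers and stay at 0.
- cover_d_top (a point): Centre of the top face of a square teal cover, 88 x 88 mm, rim 6 mm thick, one of four alike; z axis up, x and y parallel to its sides. Like the others: if loose, it stands 5 mm proud on a spring pad; pressed at its centre it sinks level and is flush at about 7 N: hold it with 9 to 20 N.
- pad_d (a joint): Travel of the 20 mm wide spring pad hidden in the middle of the block under cover d, m, positive down. 0 at the start in all four blocks, so it does not tell the loose one. Under the loose cover it resists with 4 N at 0 and 0.5 N more per mm, and reads about 0.005 when that cover is flush; the other pads lie clear of their covers and stay at 0.
- dropper: Amber glass dropper bottle with red bulb, 48 mm wide, 108 mm tall; origin at the centre of its underside, z up. Leave it alone.
- beaker: Clear glass beaker, 66 mm wide, 85 mm tall; origin at the centre of its underside, z up. Leave it alone.
- jar: Amber jar with white cap, 56 mm wide, 65 mm tall; origin at the centre of its underside, z up. Leave it alone.
- flask: White plastic bottle with blue cap, 60 mm wide, 105 mm tall; origin at the centre of its underside, z up. Leave it alone.
- weight: Brass balance weight with a knob, 30 mm wide, 42 mm tall; origin at the centre of its underside, z up. Leave it alone.
Not all that is in view belongs to the job. Leave any blue or red look-alike of the part that bears cover_b_top alone. Leave any brown look-alike of the part that bears cover_d_top alone.

How it is judged:
By the outcome, as a careful person would: the job done as asked, in the order asked, and still so for the second after the job is handed in, while the arm keeps its last pose, push and grip.
It also fails if it takes over 72 s, if anything falls off the work surface, if the arm or the gripper's body presses on something with over 40 N, if the wrist force passes 120 N, or if a joint passes its speed limit or range.

## Working session

There is one attempt and no reset: what is moved stays moved. The work goes in short steps, Python scripts to look and compute and a shell command to move; the robot and the scene stay as the last step left them, time stands still between calls to the robot, and variables do not carry over. Pictures are saved under pics/ and viewed, about 8 in all and at most 12, crops included, and the job is handed in when it is done.

```bash
mkdir -p pics
python3 - <<'E'
from station import ctrl
import cv2,numpy as np
o=ctrl.get_obs();print({k:np.round(v,3).tolist() for k,v in o.items()})
for n in("top","side"):
    c=ctrl.camera(n);cv2.imwrite(f"pics/{n}1.png",c["pixels"][:,:,::-1])
    print(n,c["fx"],c["cx"],c["cy"],c["dist"],np.round(c["R"],3).tolist(),np.round(c["t"],3))
E
```

```text
{'time_s': 0.0, 'qpos': [1.182, 0.3, 1.522, 0.0, 1.321, -0.067], 'joint_vel': [-0.001, 0.001, -0.0, -0.001, 0.001, -0.0], 'tau': [0.003, -53.182, -35.274, 0.071, 0.024, -0.0], 'ee_pos': [0.174, 0.522, 0.224], 'eef_rot': [-3.14, -0.0, 2.82], 'force': [-0.215, -0.093, 0.094], 'moment': [-0.056, -0.009, -0.02], 'grip_width': 0.094}
top 496.2780835233489 319.5528944803711 237.383310549128 [-0.01357277  0.          0.          0.          0.        ] [[-0.062, -0.998, -0.003], [-0.971, 0.061, -0.233], [0.233, -0.011, -0.973]] [0.082 0.499 1.17 ]
side 525.6275185507774 315.1069885313707 239.78790477796733 [-0.11038854  0.          0.          0.          0.        ] [[-0.999, -0.04, 0.005], [-0.024, 0.482, -0.876], [0.033, -0.875, -0.483]] [0.471 0.049 1.468]
```

View pics/top1.png

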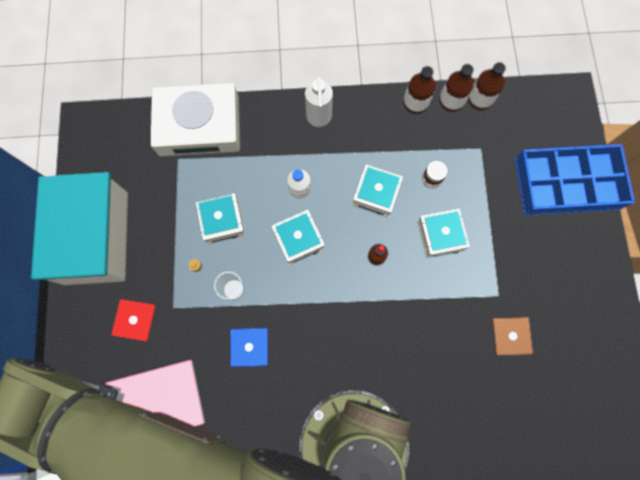

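View pics/side1.png

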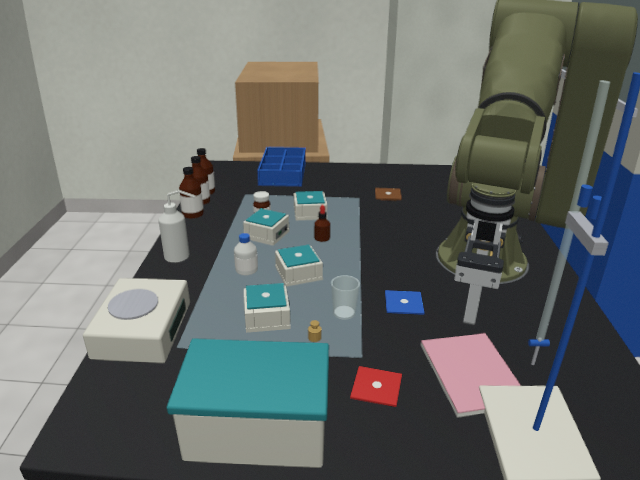

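The four candidates in the top view are the teal squares on white blocks at (219,216), (298,235), (379,187) and (445,231). The red (133,320), blue (249,347) and brown (513,336) plates and the big teal box (75,225) don't fit the description, so I'm leaving them alone. Next I'll measure the covers.

```bash
cat > m.py <<'E'
from station import ctrl
import cv2,numpy as np
def pts(c,uv,z=None,R=None,t=None):
    K=np.array([[c["fx"],0,c["cx"]],[0,c["fy"],c["cy"]],[0,0,1]])
    n=cv2.undistortPoints(np.float64(uv).reshape(-1,1,2),K,c["dist"])[:,0]
    d=np.c_[n,np.ones(len(n))]
    R=c["R"] if R is None else R; t=c["t"] if t is None else t
    if z is None:
        s=np.array([c["depth"][int(round(v)),int(round(u))] for u,v in uv])
    else:
        o=-R.T@t; s=(z-o[2])/(d@R)[:,2]
    return (d*s[:,None]-t)@R
def covers(c):
    hsv=cv2.cvtColor(c["pixels"],cv2.COLOR_RGB2HSV)
    m=cv2.inRange(hsv,(82,120,60),(97,255,255))
    cs,_=cv2.findContours(m,cv2.RETR_EXTERNAL,cv2.CHAIN_APPROX_NONE)
    return [k for k in cs if 250<cv2.contourArea(k)<3000]
E
python3 - <<'E'
from m import *
for n in("top","side"):
    c=ctrl.camera(n)
    for k in covers(c):
        mask=np.zeros((480,640),np.uint8);cv2.drawContours(mask,[k],-1,255,-1)
        mask=cv2.erode(mask,np.ones((5,5)))
        v,u=np.nonzero(mask);P=pts(c,np.c_[u,v]);z=np.median(P[:,2])
        A=np.c_[P[:,:2]-P[:,:2].mean(0),np.ones(len(P))];pl=np.linalg.lstsq(A,P[:,2],rcond=None)[0]
        e=pts(c,k[:,0],z)[:,:2]*1000
        r=cv2.minAreaRect(np.float32(e))
        print(n,cv2.boundingRect(k),"ctr",np.round(r[0]),"size",np.round(r[1]),"ang",round(r[2],1),"z",round(z*1000,1),"slope",np.round(pl[:2],3))
E
python3 - <<'E'
import cv2
a=cv2.imread('pics/top1.png')[140:310,170:500]
cv2.imwrite('pics/crop1.png',cv2.resize(a,(790,407),interpolation=cv2.INTER_CUBIC))
E
```

```text
top (276, 214, 44, 42) ctr [513. 105.] size [83. 83.] ang 21.3 z 60.5 slope [-2.13  -0.294]
top (426, 212, 39, 38) ctr [ 501. -261.] size [82. 83.] ang 7.6 z 61.0 slope [-1.257  1.456]
top (199, 196, 39, 38) ctr [575. 300.] size [83. 83.] ang 9.9 z 67.7 slope [-0.842 -0.552]
top (358, 168, 41, 39) ctr [ 623. -105.] size [82. 83.] ang 67.0 z 64.3 slope [-0.995  0.403]
side (246, 283, 40, 26) ctr [572. 306.] size [85. 92.] ang 10.4 z 65.6 slope [-0.088  0.527]
side (278, 245, 41, 22) ctr [512. 111.] size [85. 91.] ang 21.1 z 58.7 slope [-0.036  0.574]
side (246, 208, 39, 19) ctr [ 621. -100.] size [91. 88.] ang 66.9 z 62.5 slope [-0.008  0.019]
side (296, 191, 28, 13) ctr [ 500. -257.] size [83. 97.] ang 7.5 z 59.0 slope [-0.043  0.436]
```

View pics/crop1.png

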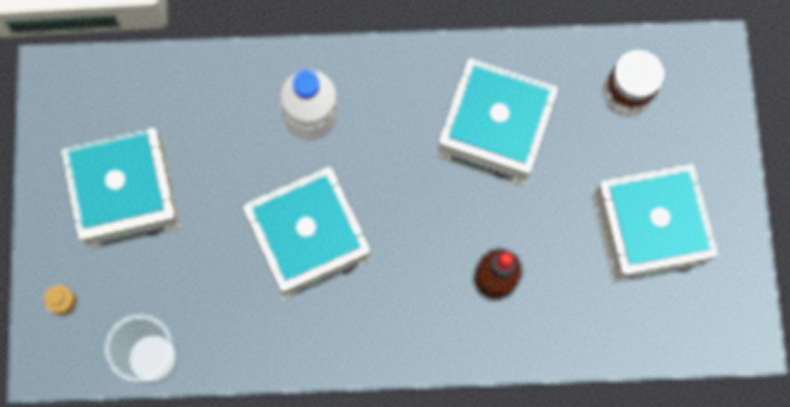

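The crop confirms all four are teal with a white dot, each on a white block, with nothing distinctive between them. I'll probe each in turn, starting with the left one near (573,303), with the fingers closed.

```bash
python3 -m creep '{"translation":[[34,-21,0],[68,-42,0],[102,-63,0],[136,-84,0],[170,-105,0]],"yaw":[0.1,0.2,0.3,0.4,0.49],"gripper":[255,255,255,255,255]}' 10
python3 -m creep '{"translation":[[35,-21,0],[70,-43,0],[105,-64,0],[140,-86,0],[166,-102,0]],"yaw":[0,0,0,0,0],"gripper":[255,255,255,255,255]}'
```

```text
time_s: 0.62
ee_pos: [0.3452, 0.4154, 0.2241]
eef_rot: [-3.141, -0.0, -2.968]
force: [0.4, 0.5, 0.6]
grip_width: 0.064
time_s: 1.03
ee_pos: [0.5135, 0.3111, 0.2239]
eef_rot: [-3.141, -0.0, -2.969]
force: [0.0, 0.5, 0.2]
grip_width: 0.0309
```

```bash
python3 -m creep '{"translation":[[20,-12,0],[20,-12,0],[20,-12,0],[20,-12,0],[20,-12,0]],"yaw":[0,0,0,0,0],"gripper":[255,255,255,255,255]}'
cat >> m.py <<'E'
from scipy.spatial.transform import Rotation as Ro
def wrist(name,ztop):
    o=ctrl.get_obs();c=ctrl.camera("wrist")
    cv2.imwrite(name,c["pixels"][:,:,::-1])
    T=np.eye(4);T[:3,:3]=Ro.from_euler("xyz",o["eef_rot"]).as_matrix();T[:3,3]=o["ee_pos"]
    W=T@c["tool_from_camera"];R=W[:3,:3].T;t=-R@W[:3,3]
    m=cv2.inRange(cv2.cvtColor(c["pixels"],cv2.COLOR_RGB2HSV),(82,120,60),(97,255,255))
    cs,_=cv2.findContours(m,cv2.RETR_EXTERNAL,cv2.CHAIN_APPROX_NONE)
    print("tcp",np.round(o["ee_pos"]*1000 if hasattr(o["ee_pos"],"shape") else np.array(o["ee_pos"])*1000,1),"cam",np.round(W[:3,3],3))
    for k in cs:
        if cv2.contourArea(k)<800: continue
        e=pts(c,k[:,0],ztop,R,t)[:,:2]*1000;r=cv2.minAreaRect(np.float32(e))
        mask=np.zeros((480,640),np.uint8);cv2.drawContours(mask,[k],-1,255,-1)
        mask=cv2.erode(mask,np.ones((9,9)));v,u=np.nonzero(mask)
        z=pts(c,np.c_[u,v][::7],None,R,t)[:,2]
        print(cv2.boundingRect(k),"ctr",np.round(r[0]),"size",np.round(r[1]),"ang",round(r[2],1),"depth z",np.round(np.percentile(z,[10,50,90])*1000,1))
E
python3 -c "
from m import *
wrist('pics/w1.png',.066)"
```

```text
time_s: 1.45
ee_pos: [0.5326, 0.2999, 0.2239]
eef_rot: [-3.141, -0.0, -2.968]
force: [0.4, 0.6, 1.0]
grip_width: 0.0004
tcp [532.6 299.9 223.9] cam [0.463 0.287 0.383]
(252, 227, 115, 106) ctr [572. 299.] size [87. 87.] ang 10.2 depth z [64.1 64.9 65.8]
(13, 94, 131, 134) ctr [510. 109.] size [85. 86.] ang 21.2 depth z [56.9 57.9 58.9]
```

View pics/w1.png

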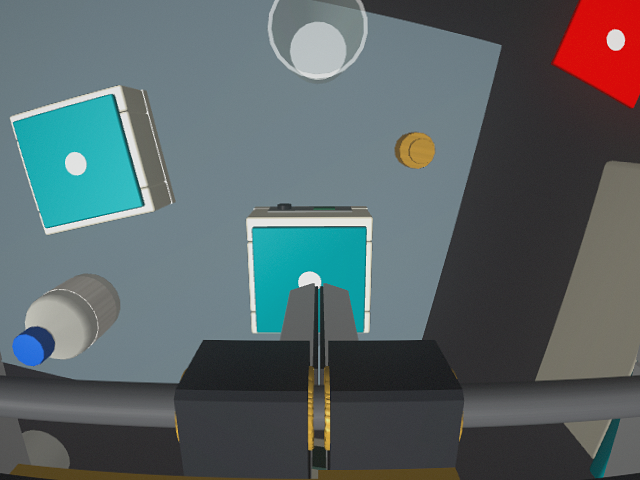

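The wrist view shows cover 1 centred at (309,280), with its dot just beyond the fingertips. Its centre works out at (572,300) with the top near z 65. I'll descend to just above the near-side middle, then press in small steps.

```bash
python3 -m creep '{"translation":[[6,-6,-35],[6,-6,-70],[6,-6,-105],[6,-6,-130],[6,-6,-130]],"yaw":[0,0,0,0,0],"gripper":[255,255,255,255,255]}'
for i in 1; do python3 -m creep '{"translation":[[0,0,-3],[0,0,-6],[0,0,-6]],"yaw":[0,0,0],"gripper":[255,255,255]}'; done
python3 -m creep '{"translation":[[0,0,-1],[0,0,-1]],"yaw":[0,0],"gripper":[255,255]}'
python3 -m creep '{"translation":[[0,0,-1],[0,0,-1]],"yaw":[0,0],"gripper":[255,255]}'
```

```text
time_s: 1.92
ee_pos: [0.5359, 0.2936, 0.089]
eef_rot: [-3.139, -0.008, -2.967]
force: [-1.2, 0.5, -1.5]
grip_width: 0.0005
time_s: 2.17
ee_pos: [0.5361, 0.294, 0.0841]
eef_rot: [-3.139, -0.006, -2.966]
force: [-0.6, 0.2, 0.3]
grip_width: 0.0004
time_s: 2.33
ee_pos: [0.5365, 0.2944, 0.0845]
eef_rot: [-3.14, -0.004, -2.966]
force: [-0.4, 1.6, 1.2]
grip_width: 0.0003
time_s: 2.5
ee_pos: [0.5367, 0.2945, 0.0842]
eef_rot: [-3.14, -0.003, -2.966]
force: [-1.0, -0.2, 1.5]
grip_width: 0.0005
```

```bash
python3 -m creep '{"translation":[[0,0,-2],[0,0,-2],[0,0,-2],[0,0,-2]],"yaw":[0,0,0,0],"gripper":[255,255,255,255]}'
python3 -m creep '{"translation":[[0,0,-1],[0,0,-1],[0,0,-1],[0,0,-1]],"yaw":[0,0,0,0],"gripper":[255,255,255,255]}'
```

```text
time_s: 2.83
ee_pos: [0.5368, 0.2946, 0.0824]
eef_rot: [-3.14, -0.003, -2.966]
force: [-1.8, -0.2, 3.5]
grip_width: 0.0006
time_s: 3.17
ee_pos: [0.5371, 0.2946, 0.0818]
eef_rot: [-3.14, -0.002, -2.966]
force: [-1.9, -0.0, 5.8]
grip_width: 0.0002
```

```bash
python3 -m creep '{"translation":[[0,0,-1],[0,0,-1],[0,0,-1],[0,0,-1]],"yaw":[0,0,0,0],"gripper":[255,255,255,255]}'
python3 - <<'E'
from m import *
c=ctrl.camera("side");cv2.imwrite("pics/s2.png",cv2.resize(c["pixels"][265:345,225:315,::-1],(720,640),interpolation=cv2.INTER_CUBIC)[:600])
wrist("pics/w2.png",.065)
a=cv2.imread("pics/w2.png");b=cv2.imread("pics/w1.png")
s=cv2.imread("pics/side1.png")[265:345,225:315]
cv2.imwrite("pics/cmp.png",np.hstack([cv2.resize(s,(400,356)),cv2.resize(c["pixels"][265:345,225:315,::-1],(400,356))]))
E
```

```text
time_s: 3.5
ee_pos: [0.5374, 0.2947, 0.0812]
eef_rot: [-3.14, -0.001, -2.966]
force: [-1.9, -1.1, 6.3]
grip_width: 0.0003
tcp [537.4 294.7  81.2] cam [0.468 0.282 0.241]
(219, 278, 194, 76) ctr [544. 294.] size [36. 85.] ang 10.0 depth z [59.8 60.8 62. ]
(0, 119, 40, 136) ctr [510. 157.] size [60. 20.] ang 0.5 depth z [57.1 57.9 58.8]
```

View pics/cmp.png

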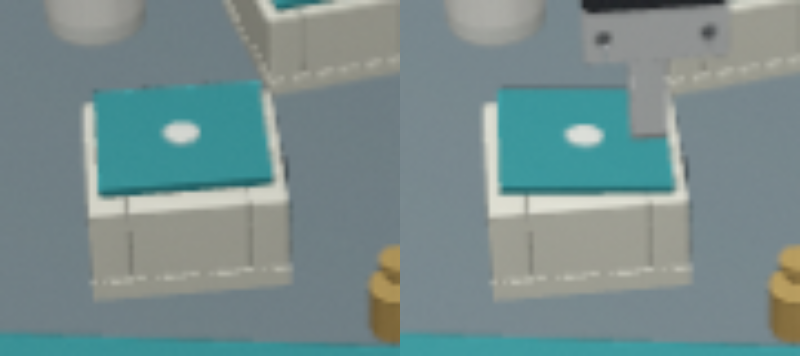

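Comparing the side view before and after, the right (near) edge of cover 1 dropped and the left edge lifted relative to its block. The rim went from parallel with the block edge to visibly tilted. The fingertip sank about 3 mm at only 3–6 N, and the wrist depth under it fell from 65 to 61, so this cover is loose. I'll lift off, check that it rocks back, and re-measure the centre.

```bash
python3 -m creep '{"translation":[[0,0,5],[0,0,15],[0,0,45],[0,0,80],[0,0,80]],"yaw":[0,0,0,0,0],"gripper":[255,255,255,255,255]}'
python3 - <<'E'
from m import *
wrist("pics/w3.png",.065)
c=ctrl.camera("side")
s=cv2.imread("pics/side1.png")[265:345,225:315]
cv2.imwrite("pics/cmp2.png",np.hstack([cv2.resize(s,(400,356)),cv2.resize(c["pixels"][265:345,225:315,::-1],(400,356))]))
E
```

```text
time_s: 4.02
ee_pos: [0.5395, 0.2957, 0.1686]
eef_rot: [3.14, 0.008, -2.966]
force: [0.4, 0.7, 1.2]
grip_width: 0.0003
tcp [539.5 295.7 168.6] cam [0.468 0.282 0.327]
(247, 233, 137, 108) ctr [565. 298.] size [74. 87.] ang 9.9 depth z [63.8 64.8 65.7]
(0, 74, 118, 160) ctr [510. 110.] size [85. 87.] ang 21.2 depth z [57.  57.9 58.9]
```

View pics/cmp2.png

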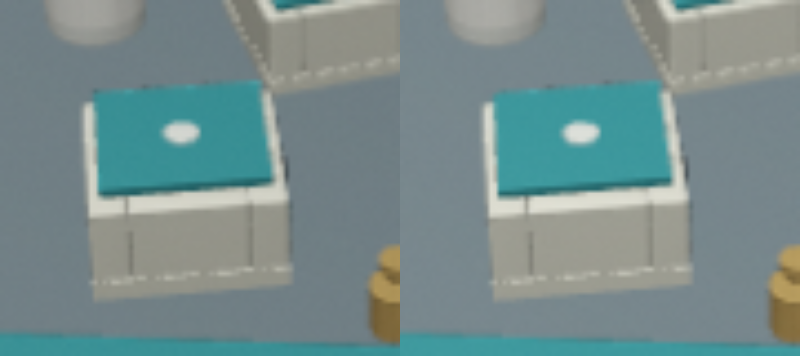

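View pics/w3.png

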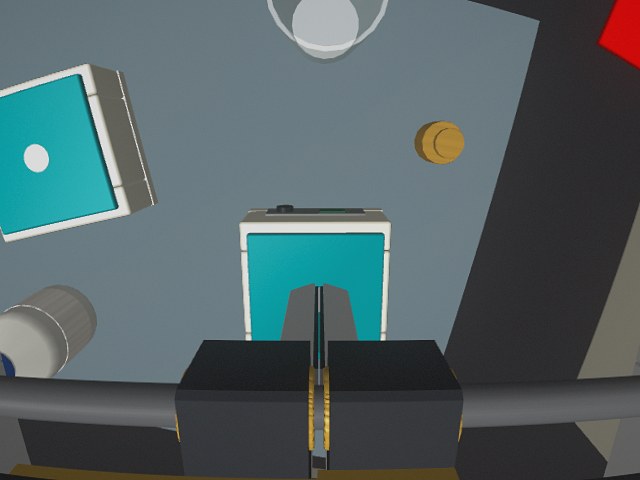

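Let go, cover 1 rocked back level, with the right panel matching the initial one. The wrist view shows it unmoved in its block. Now I'll go to its centre at about (572,300), come down and press.

```bash
python3 -m creep '{"translation":[[16,2,0],[33,4,0],[33,4,-30],[33,4,-60],[33,4,-74]],"yaw":[0,0,0,0,0],"gripper":[255,255,255,255,255]}'
python3 -m creep '{"translation":[[0,0,0],[0,0,0]],"yaw":[0,0],"gripper":[255,255]}'
```

```text
time_s: 4.53
ee_pos: [0.5693, 0.298, 0.0839]
eef_rot: [-3.14, -0.004, -2.967]
force: [0.1, -0.4, 3.1]
grip_width: 0.0005
time_s: 4.7
ee_pos: [0.5687, 0.2977, 0.0827]
eef_rot: [-3.139, -0.007, -2.967]
force: [-2.1, -2.0, 4.7]
grip_width: 0.0002
```

```bash
python3 -m creep '{"translation":[[0,0,8],[0,0,8],[4,2,8],[4,2,8],[4,2,8]],"yaw":[0,0,0,0,0],"gripper":[255,255,255,255,255]}'
python3 -m creep '{"translation":[[0,0,-2],[0,0,-4],[0,0,-6],[0,0,-7],[0,0,-7]],"yaw":[0,0,0,0,0],"gripper":[255,255,255,255,255]}'
python3 -m creep '{"translation":[[0,0,-1],[0,0,-2],[0,0,-2],[0,0,-2]],"yaw":[0,0,0,0],"gripper":[255,255,255,255]}'
python3 -m creep '{"translation":[[0,0,-1],[0,0,-2],[0,0,-2],[0,0,-2]],"yaw":[0,0,0,0],"gripper":[255,255,255,255]}'
```

```text
time_s: 5.12
ee_pos: [0.5729, 0.2998, 0.091]
eef_rot: [-3.139, -0.006, -2.966]
force: [-0.1, 0.3, -0.4]
grip_width: 0.0004
time_s: 5.53
ee_pos: [0.5729, 0.2998, 0.0839]
eef_rot: [-3.139, -0.006, -2.967]
force: [-1.1, 0.3, 3.0]
grip_width: 0.0002
time_s: 5.87
ee_pos: [0.5729, 0.2998, 0.0821]
eef_rot: [-3.139, -0.006, -2.967]
force: [-0.6, -0.8, 3.6]
grip_width: 0.0004
time_s: 6.2
ee_pos: [0.5729, 0.2998, 0.0802]
eef_rot: [-3.139, -0.006, -2.966]
force: [-2.2, -1.0, 5.0]
grip_width: 0.0005
```

```bash
python3 -m creep '{"translation":[[0,0,-1],[0,0,-1],[0,0,-1],[0,0,-1]],"yaw":[0,0,0,0],"gripper":[255,255,255,255]}'
python3 -m creep '{"translation":[[0,0,-1],[0,0,-1],[0,0,-1],[0,0,-1]],"yaw":[0,0,0,0],"gripper":[255,255,255,255]}'
python3 -m creep '{"translation":[[0,0,-1],[0,0,-1],[0,0,-1],[0,0,-1]],"yaw":[0,0,0,0],"gripper":[255,255,255,255]}'
```

```text
time_s: 6.53
ee_pos: [0.573, 0.2998, 0.0801]
eef_rot: [-3.139, -0.006, -2.967]
force: [-5.1, -2.1, 12.7]
grip_width: 0.0002
time_s: 6.87
ee_pos: [0.573, 0.2998, 0.08]
eef_rot: [-3.139, -0.006, -2.966]
force: [-4.7, -2.6, 13.6]
grip_width: 0.0
time_s: 7.2
ee_pos: [0.573, 0.2998, 0.0801]
eef_rot: [-3.139, -0.005, -2.966]
force: [-6.4, -2.9, 14.1]
grip_width: 0.0005
```

It hit a hard stop at TCP z = 80.0, about 5 mm below first contact, and is holding about 14 N. I'll check that it's flush and level.

Run:
```python
from m import *
c=ctrl.camera("side")
s=cv2.imread("pics/side1.png")[265:345,225:315]
cv2.imwrite("pics/cmp3.png",np.hstack([cv2.resize(s,(400,356)),cv2.resize(c["pixels"][265:345,225:315,::-1],(400,356))]))
wrist("pics/w4.png",.061)
o=ctrl.get_obs();print(o["time_s"],np.round(o["force"],1),np.round(o["ee_pos"],4))
```

```text
tcp [573.  299.8  80.1] cam [0.504 0.287 0.24 ]
(216, 202, 204, 139) ctr [561. 297.] size [64. 86.] ang 10.0 depth z [59.2 60.  60.8]
(0, 63, 30, 115) ctr [517. 156.] size [49. 15.] ang 2.9 depth z [57.  58.  58.9]
7.3 [-7.2 -3.2 14. ] [0.573  0.2998 0.08  ]
```

View pics/cmp3.png

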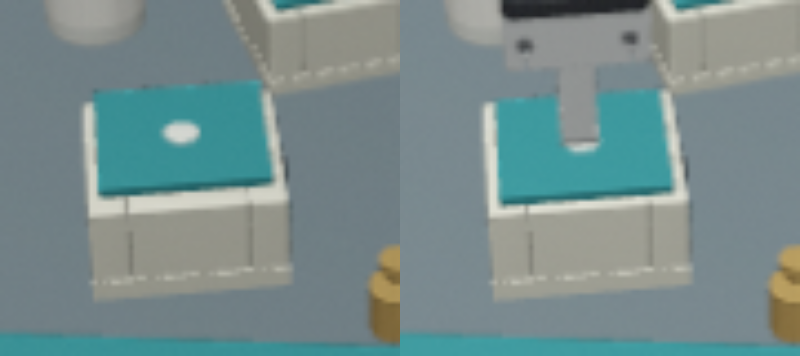

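View pics/w4.png

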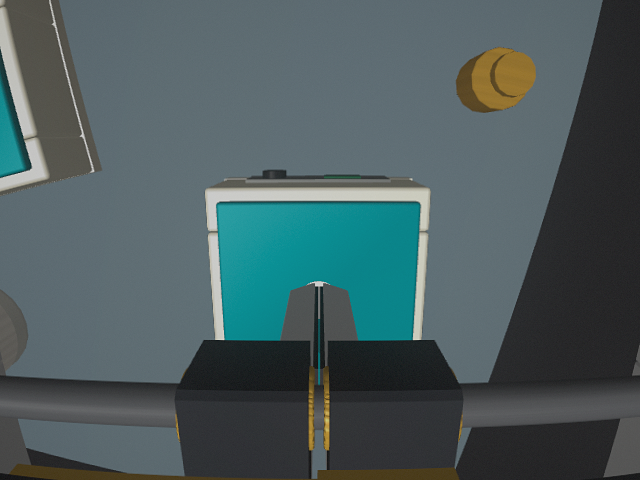

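Side view: the cover is lower than at the start, parallel to its block and with no shadow gap. The fingertips are on the dot at (580,145). In the wrist view its depth is an even 60 ±1 mm, down from 65. Handing in while it is held.

```bash
python3 -c "
from station import ctrl
print(ctrl.hand_in())"
```

```text
the job is handed in; nothing more can be done
None
```

The loose cover was the left-most one, near (572, 300) mm. It is pressed flush on its well, and I handed the job in with the arm still holding it down.

- **Finding it:** I probed only this cover, because the first one tried turned out to be loose. Pressed near its edge, it gave about 3 mm at 3–6 N and visibly tipped. When I let go, it rocked back level.
- **Pressing it down:** My first touch at the middle was about 4 mm off centre, so I lifted off and re-centred before pressing. The cover then sank level by about 5 mm to a hard stop.
- **Last checks:** The downward hold was steady at about 14 N, with a sideways friction force of about 8 N. The cover top read an even 60 mm, against 65 mm before, and looked parallel to its block in the side view. I could not read the pad travel directly, so "flush" rests on that 5 mm drop, the hard stop and the pictures.

The clock read about 7.3 s at the last reading before hand-in. The bottles, jar, beaker, weight and other covers were not touched.

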